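Size a turned ring on the stepped mandrel

ROBOT

A 7-joint arm with a two-finger parallel gripper is mounted at the origin on a cart in front of the work surface, level with it; the furniture and walls round the work are solid. World frame = base frame: x ahead of the robot, y to its left, z up, the work surface at z = 0. Lengths are in m, angles in rad, forces in N, time in s.
With the tool pointing down it reaches from about 0.35 to 0.9 m from the base axis. Payload 8.1 kg.
Tool frame: the origin (TCP) lies at the very end of the fingers, on their centre line; the grasp point (between the pads) lies 19 mm behind it (grip_point_offset is the distance from the TCP to the grasp point, in m); z points along the fingers, x is the direction in which the jaws open and shut, and the axes are right-handed (so a half turn about z gives the same grasp; the last joint's range is limited). The gripper opens to 92 mm and grips with 3 to 60 N. Pads are 19 mm wide; open, the fingers measure 130 mm over their backs; the gripper's body (75 mm by 190 mm) begins 47 mm behind the grasp point.
Start: joints at [1.138, 0.434, 0.025, 1.573, -0.012, 1.134, -0.075], TCP at [0.202, -0.591, 0.227] pointing down, gripper open.
Joint ranges: [-2.62, 2.62], [-0.44, 2.09], [-1.27, 1.32], [0.08, 2.57], [-1.32, 4.46], [0.12, 2], [-2.74, 2.74]. Speed limits (rad/s): [2.22, 2.22, 3.01, 3.01, 3.14, 3.14, 3.14].

INTERFACE

Orientations are given as a rotation vector (axis times angle).
In Python, from cell import observe, get_image, camera_model, sign_off, grip_point_offset gives the robot as it stands.
- The arm moves only by the tool play_rows, never from a script. Its argument "rows" is a list of rows, each a list of 7 numbers: the shift along the tool's x, y, z as a fraction of full scale, then the turn, a rotation vector about the tool's x, y, z as a fraction of full scale, then the closure, from -1 (fully open) to 1 (shut). A call has 1 to 5 rows; each row shifts and turns the pose as measured when the row begins, along the tool's axes as they then stand; what a row does not reach is not made up. Full scale, the value 1, is 0.15 m for a shift and 0.5 rad for a turn. A row lasts 1/10 s, in which the tool goes at most 50 mm and 8.59 degrees, less where a joint would pass 70% of its speed; a pose out of reach is approached as far as the arm can. A call with a number of a shift or a turn outside -1 to 1 is refused whole. A call with a gripper value outside its range is refused whole. The fingers move at their own pace and stop on an object; "force" is the grip in N (left out, the last holds). Time passes only in rows, so rows that do not move let the fingers close. It gives the time, the measured TCP pose, the force and the opening at its end, in the units of the state.
- observe(): the state, without advancing time (a new reading comes with each control period).
- get_image(name): name is "side" or "top"; returns the picture (420x560x3 uint8, blue, green, red); there is no depth.
- camera_model(name): a dict with "K" (3x3 intrinsics, pixels), "R" (3x3) and "t" (3): a world point X has camera coordinates R X + t. Camera axes: x right, y down, z forward; pixel columns grow to the right and rows downward; lengths in m; the calibration is good to about 2 mm. A picture is of the moment at which its call begins. camera_model takes no time and is no camera call.
- sign_off(): hands the job in, once; it reports no verdict.
The state is a dict: "clock": time; "joints": joint angles; "dq": joint speeds; "joint_efforts": joint torques, N m; "position": TCP position; "ee_rot": TCP orientation; "force": force on the tool from outside, world axes, zero at the start; "ft_torque": the same for the moment, N m; "width": opening from 0.0 (shut) to 1.0 (fully open).
Only numpy, scipy, OpenCV 4.12 (cv2) and the standard library are available. Lean on these libraries where they do the work, as an engineer would, in place of code of your own. Each camera call takes 0.05 s, during which the arm holds its last target.

TASK

Three turned spare rings of different bore lie on the floor of the trough, behind its low front board. Pick up the one that sizes at the red step of the sizing mandrel and slide it down over the mandrel's tip until it stops there, sitting level round the red section; then let go of it. Leave the other two rings where they lie and leave the glue bottle standing.

Things in the scene. Friction and masses are not known exactly. Their poses are not given: they have to be found in the camera images.
- mandrel: stepped sizing mandrel, fixed to the floor, 84 mm tall. Origin: centre of its underside; z up its axis. Flange 64 mm across, z 0-8; tapered sections: blue z 8-30 (34 to 32 mm across), red z 30-52 (25 to 23), yellow z 52-72 (16 to 14), steel cone tip z 72-84 (14 to 5). A ring slides down until a ledge (top of the next section) is wider than its bore: its size is the colour it then sits round
- mandrel_tip (a point): top of the mandrel's tip, on its axis, 84 mm above the floor
- red_seat (a point): point on the mandrel's axis, 38 mm above the floor, where the centre of a ring lies that has stopped at the foot of the red section (the ledge is at 30 mm)
- ring_black: black ring lying flat, 50 mm outside diameter, 16 mm high, bore 18 mm (a small hole), about 0.1 kg. Origin: centre of its underside, z up along its axis
- ring_brass: yellow brass ring lying flat, 50 mm outside diameter, 16 mm high, bore 27 mm (a middling hole), about 0.1 kg; it passes the yellow section and stops at the foot of the red one. Origin: centre of its underside, z up along its axis
- ring_brass_mid (a point): centre of the brass ring, 8 mm above its underside on its axis
- ring_steel: bare grey steel ring lying flat, 50 mm outside diameter, 16 mm high, bore 36 mm (a large hole, thin wall), about 0.1 kg. Origin: centre of its underside, z up along its axis
- glue_bottle: white plastic glue bottle with a blue cap, standing upright, 32 mm across, 83 mm tall, not needed. Origin: centre of its underside, z up
Things that resemble listed ones, but are neither listed nor needed, are in the scene too. Several things have the shape of the ring_brass; the one meant has the colours described above.

How it is judged:
By the outcome, as a careful person would: the job done as asked, in the order asked, and still so for the second after the job is handed in, with the robot touching nothing.
It also fails if it takes over 42 s, if anything falls off the work surface, if the arm or the gripper's body presses on something with over 40 N, if the wrist force passes 120 N, or if a joint passes its speed limit or range.

## Working session

There is one attempt and no reset: what is moved stays moved. The work goes in short steps, Python scripts to look and compute and a tool call to move; the robot and the scene stay as the last step left them, time stands still between calls to the robot, and variables do not carry over. Pictures are saved under pics/ and viewed, and the job is handed in when it is done.

Besides the shell and the picture viewer there is one more tool, called as a command line: name --pt "numbers of a row" for each row, then --argument value for the rest. play_rows: Moves the arm, as the interface text tells. Its arguments: {"type":"object","properties":{"rows":{"type":"array","items":{"type":"array","items":{"type":"number"}}},"force":{"type":"number"}},"required":["rows"]}

```bash
mkdir -p pics; ls; python3 - <<'E'
from cell import *
import cv2
print(observe(), grip_point_offset)
for n in("side","top"):
    im=get_image(n); cv2.imwrite(f"pics/{n}0.png",im); m=camera_model(n); print(n,m)
E
```

```text
pics
{'clock': 0.0, 'joints': array([ 1.13843605,  0.43523159,  0.02498043,  1.57411272, -0.0115682 ,
        1.13399062, -0.07511641]), 'dq': array([-4.13556165e-04, -3.97469575e-04,  9.93031119e-04,  1.11233230e-03,
       -1.26602537e-03, -5.87206823e-05,  2.37869466e-04]), 'joint_efforts': array([-2.00026861e-04, -6.67843366e+01,  9.84950624e-01, -3.14462149e+01,
       -6.05840608e-02,  4.27591510e-02,  1.16046112e-04]), 'position': array([ 0.20214825, -0.59085853,  0.22593368]), 'ee_rot': array([-2.55522101e+00,  1.82634809e+00,  2.19061835e-03]), 'force': array([ 0.94677998, -0.16200286,  0.52065564]), 'ft_torque': array([-0.04215828, -0.0218391 , -0.03047378]), 'width': 0.9997561102163689} 0.0188
side {'K': array([[456.67074851,   0.        , 285.28617655],
       [  0.        , 456.67074851, 215.10326952],
       [  0.        ,   0.        ,   1.        ]]), 'R': array([[ 0.98863091, -0.15020787,  0.00682106],
       [-0.08520369, -0.59701344, -0.79769373],
       [ 0.12389214,  0.78804349, -0.6030242 ]]), 't': array([-0.48623848,  0.04834032,  1.37738704])}
top {'K': array([[443.49700828,   0.        , 279.02146328],
       [  0.        , 443.49700828, 213.30565105],
       [  0.        ,   0.        ,   1.        ]]), 'R': array([[ 3.40643134e-03, -9.99994173e-01, -2.22032198e-04],
       [-9.82568131e-01, -3.30580025e-03, -1.85873450e-01],
       [ 1.85871633e-01,  8.51326907e-04, -9.82573667e-01]]), 't': array([-0.09591523,  0.48312562,  1.23152975])}
```

View pics/side0.png

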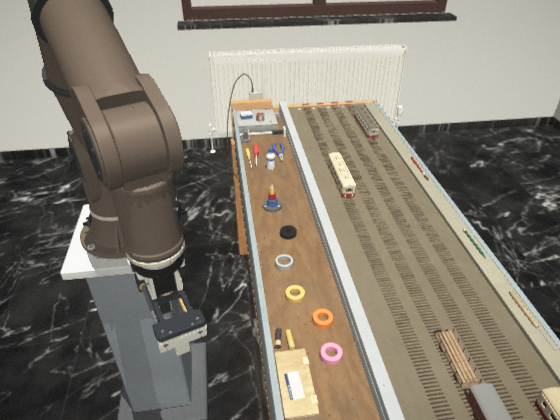

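View pics/top0.png

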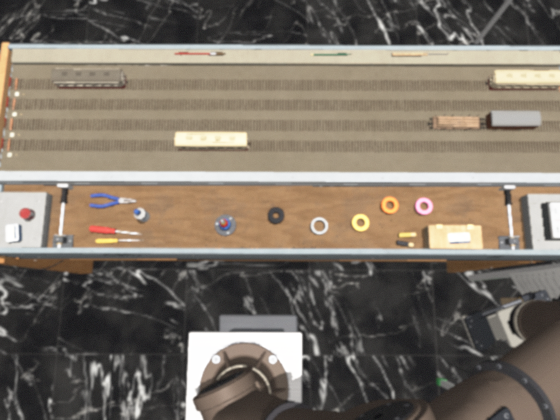

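The side view shows the candidates: yellow at (295,293), orange at (322,317), pink at (331,352), steel at (284,262) and black at (288,232). In the top view these are yellow (360,222), orange (390,205), pink (424,206), steel (319,226) and black (276,215), with the mandrel at (226,225) and the bottle at (140,215). Yellow matches the description, so I'll check it in a close crop.

```bash
cat > h.py <<'E'
from cell import *
import cv2, numpy as np
def ray(n,u,v):
    m=camera_model(n);d=m["R"].T@np.linalg.inv(m["K"])@np.array([u,v,1.]);c=-m["R"].T@m["t"];return c,d
def onz(n,uv,z):
    c,d=ray(n,*uv);return c+d*(z-c[2])/d[2]
def proj(n,X):
    m=camera_model(n);p=m["K"]@(m["R"]@np.array(X)+m["t"]);return p[:2]/p[2]
def tri(uv1,uv2):
    c1,d1=ray("side",*uv1);c2,d2=ray("top",*uv2)
    A=np.stack([d1,-d2],1);s,*_=np.linalg.lstsq(A,c2-c1,rcond=None)
    p,q=c1+d1*s[0],c2+d2*s[1];return (p+q)/2,np.linalg.norm(p-q)
def blobs(n,im,lo,hi,box,mn=15):
    hsv=cv2.cvtColor(im,cv2.COLOR_BGR2HSV);m=cv2.inRange(hsv,np.array(lo),np.array(hi))
    k=np.zeros_like(m);x0,y0,x1,y1=box;k[y0:y1,x0:x1]=m[y0:y1,x0:x1]
    cs,_=cv2.findContours(k,cv2.RETR_EXTERNAL,cv2.CHAIN_APPROX_NONE)
    out=[]
    for c in cs:
        if cv2.contourArea(c)>=mn:
            e=cv2.fitEllipse(cv2.convexHull(c)) if len(c)>=5 else None
            out.append((e,cv2.boundingRect(c)))
    return out
E
python3 - <<'E'
from h import *
s=cv2.imread("pics/side0.png");t=cv2.imread("pics/top0.png")
a=cv2.resize(s[170:370,225:365],None,fx=3,fy=3,interpolation=cv2.INTER_CUBIC);cv2.imwrite("pics/cs.png",a)
b=cv2.resize(t[175:260,200:440],None,fx=3.3,fy=3.3,interpolation=cv2.INTER_CUBIC);cv2.imwrite("pics/ct.png",b)
print("brass top",blobs("top",t,(22,100,100),(34,255,255),(345,205,376,240)))
print("brass side",blobs("side",s,(22,100,100),(34,255,255),(275,278,312,308)))
for n,im,box in(("top",t,(205,205,245,245)),("side",s,(255,175,290,215))):
    print(n,"red",blobs(n,im,(0,120,60),(8,255,255),box,3),"blue",blobs(n,im,(100,80,40),(130,255,255),box,3),"yel",blobs(n,im,(18,100,100),(34,255,255),box,3))
E
```

```text
brass top [(((360.3330993652344, 222.1655731201172), (9.390240669250488, 9.552225112915039), 120.50763702392578), (356, 218, 10, 10))]
brass side [(((294.7618103027344, 292.05841064453125), (14.162904739379883, 18.39121437072754), 93.33307647705078), (286, 285, 19, 15))]
top red [] blue [(((224.77976989746094, 224.3894500732422), (10.061278343200684, 10.912428855895996), 49.24143600463867), (220, 220, 11, 10))] yel []
side red [(((271.983154296875, 194.74411010742188), (6.543055057525635, 11.0399808883667), 4.34273624420166), (269, 192, 7, 8))] blue [(((272.3242492675781, 201.73841857910156), (8.960460662841797, 11.83781623840332), 82.27928924560547), (267, 198, 10, 9))] yel [(((271.50543212890625, 188.29713439941406), (5.093101978302002, 9.492048263549805), 178.75912475585938), (269, 187, 6, 7))]
```

View pics/cs.png

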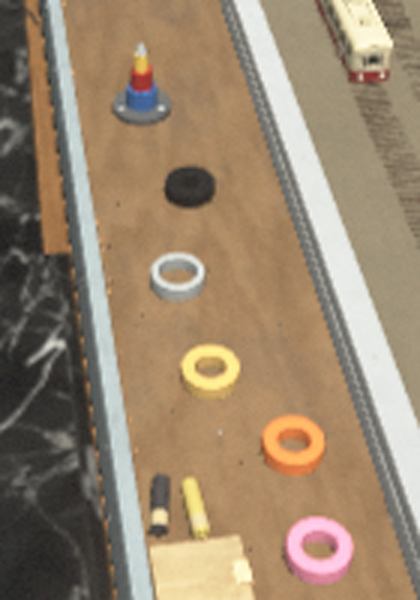

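View pics/ct.png

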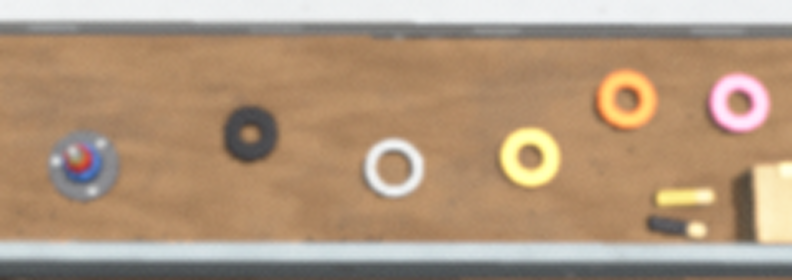

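The crop confirms it: the yellow ring at top (360.6,222.6) has a medium bore. Orange and pink are look-alikes. Next I'll measure centres and the heights of the boards.

```bash
python3 - <<'E'
from h import *
s=cv2.imread("pics/side0.png");t=cv2.imread("pics/top0.png")
bs=blobs("side",s,(20,60,90),(36,255,255),(275,278,312,308));bt=blobs("top",t,(20,70,110),(36,255,255),(345,208,376,238))
print(bt,bs)
print("brass top z16",onz("top",bt[0][0][0],.016).round(4))
# side: top outline: use bbox; center of ring mid by whole-silhouette centre
print("brass side z8",onz("side",bs[0][0][0],.008).round(4))
# mandrel flange in top: circle from crop (84,165)/3.3
for n,uv,z in(("top",(200+84/3.3,175+165.5/3.3),.008),):
    print("flange",onz(n,uv,z).round(4))
print("tip side",onz("side",(225+140.5/3,170+44/3),.084).round(4),"tip top",onz("top",(200+75/3.3,175+155/3.3),.084).round(4), "red side z41",onz("side",(272,195),.041).round(4),"flange side",onz("side",(225+142/3,170+105/3),.006).round(4))
# boards: plane of side line meets top line rays
def board(sl,tps):
    c,a=ray("side",*sl[0]);_,b=ray("side",*sl[1]);nn=np.cross(a,b)
    for q in tps:
        c2,d=ray("top",*q);k=nn@(c-c2)/(nn@d);print("board",q,(c2+k*d).round(3))
f=lambda x,y:(225+x/3,170+y/3)
g=lambda x,y:(200+x/3.3,175+y/3.3)
board([f(66,0),f(150,580)],[g(20,242),g(700,242)])  # front board inner top edge
board([f(222,0),f(382,560)],[g(20,38),g(700,38)])
board([f(262,0),f(418,450)],[g(20,22),g(700,24)])
print("tcp proj",proj("side",[.3,0,.0]),proj("top",[.3,0,0]))
E
```

```text
[(((360.11865234375, 222.2454376220703), (17.416946411132812, 18.098848342895508), 101.25389862060547), (351, 214, 19, 18))] [(((294.7944641113281, 292.19757080078125), (15.195683479309082, 18.80607795715332), 100.03373718261719), (286, 285, 19, 16))]
brass top z16 [ 0.4631 -0.3324  0.016 ]
brass side z8 [ 0.4667 -0.3278  0.008 ]
flange [0.4544 0.0636 0.008 ]
tip side [0.4582 0.0634 0.084 ] tip top [0.4511 0.0621 0.084 ] red side z41 [0.4589 0.0686 0.041 ] flange side [0.4588 0.0623 0.006 ]
board (206.06060606060606, 248.33333333333334) [ 0.42   0.171 -0.306]
board (412.1212121212121, 248.33333333333334) [ 0.391 -0.493 -0.025]
board (206.06060606060606, 186.5151515151515) [0.493 0.072 0.319]
board (412.1212121212121, 186.5151515151515) [ 0.983 -0.99  -1.607]
board (206.06060606060606, 181.66666666666666) [0.448 0.035 0.535]
board (412.1212121212121, 182.27272727272728) [ 0.472 -0.36   0.443]
tcp proj [224.06037422 222.45724437] [246.32886645 278.19769357]
```

```bash
python3 - <<'E'
from h import *
for n in("side","top"):
    m=camera_model(n);print(n,(-m["R"].T@m["t"]).round(3))
s=cv2.imread("pics/side0.png");t=cv2.imread("pics/top0.png")
print("top col 300 rows:");print([(r,tuple(t[r,300])) for r in list(range(178,190))+list(range(244,264))])
print("side row 295:",[(c,tuple(s[295,c])) for c in list(range(248,275))+list(range(318,348))])
E
```

```text
side [ 0.314 -1.13   0.872]
top [ 0.246 -0.095  1.3  ]
top col 300 rows:
[(178, (np.uint8(242), np.uint8(241), np.uint8(239))), (179, (np.uint8(241), np.uint8(240), np.uint8(239))), (180, (np.uint8(232), np.uint8(232), np.uint8(230))), (181, (np.uint8(198), np.uint8(200), np.uint8(198))), (182, (np.uint8(142), np.uint8(143), np.uint8(144))), (183, (np.uint8(120), np.uint8(120), np.uint8(122))), (184, (np.uint8(121), np.uint8(125), np.uint8(129))), (185, (np.uint8(114), np.uint8(126), np.uint8(144))), (186, (np.uint8(101), np.uint8(130), np.uint8(164))), (187, (np.uint8(98), np.uint8(133), np.uint8(171))), (188, (np.uint8(94), np.uint8(130), np.uint8(168))), (189, (np.uint8(92), np.uint8(128), np.uint8(165))), (244, (np.uint8(96), np.uint8(131), np.uint8(168))), (245, (np.uint8(95), np.uint8(131), np.uint8(169))), (246, (np.uint8(97), np.uint8(132), np.uint8(170))), (247, (np.uint8(111), np.uint8(137), np.uint8(168))), (248, (np.uint8(160), np.uint8(167), np.uint8(176))), (249, (np.uint8(209), np.uint8(208), np.uint8(200))), (250, (np.uint8(221), np.uint8(219), np.uint8(208))), (251, 
[... 3022 characters left out ...]
335, (np.uint8(105), np.uint8(143), np.uint8(179))), (336, (np.uint8(107), np.uint8(144), np.uint8(181))), (337, (np.uint8(105), np.uint8(144), np.uint8(181))), (338, (np.uint8(105), np.uint8(145), np.uint8(179))), (339, (np.uint8(107), np.uint8(138), np.uint8(168))), (340, (np.uint8(107), np.uint8(110), np.uint8(112))), (341, (np.uint8(106), np.uint8(111), np.uint8(113))), (342, (np.uint8(116), np.uint8(121), np.uint8(123))), (343, (np.uint8(149), np.uint8(154), np.uint8(154))), (344, (np.uint8(106), np.uint8(110), np.uint8(111))), (345, (np.uint8(115), np.uint8(121), np.uint8(122))), (346, (np.uint8(170), np.uint8(176), np.uint8(177))), (347, (np.uint8(230), np.uint8(234), np.uint8(231)))]
```

```bash
python3 - <<'E'
from h import *
t=cv2.imread("pics/top0.png");s=cv2.imread("pics/side0.png")
a=cv2.resize(s[240:340,230:370],None,fx=5,fy=5,interpolation=cv2.INTER_CUBIC);cv2.imwrite("pics/cs2.png",a)
E
```

```text
(no output)
```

View pics/cs2.png

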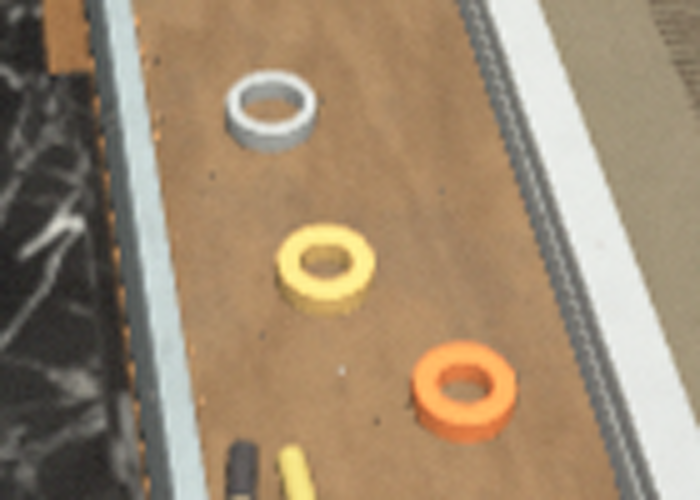

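```bash
python3 - <<'E'
from h import *
for z in(0,.02,.04,.06,.08):
    print(z,"front inner top/side",onz("top",(360,248),z)[0].round(4),onz("side",(264.5,295),z)[:2].round(4)," back base",onz("top",(360,185.5),z)[0].round(4),onz("side",(339.5,295),z)[:2].round(4),"back lip",onz("top",(360,181.5),z)[0].round(4),onz("side",(346,295),z)[0].round(4))
# ring checks: upper face ellipse in side
print(onz("side",(230+326/5,240+263/5),.016), "bore side")
print("steel",onz("top",(319,226),.016),"black",onz("top",(276,215),.016))
E
```

```text
0 front inner top/side 0.389 [ 0.3893 -0.3188]  back base 0.5783 [ 0.5804 -0.3465] back lip 0.5907 0.597
0.02 front inner top/side 0.3868 [ 0.3876 -0.3373]  back base 0.5731 [ 0.5743 -0.3645] back lip 0.5854 0.5905
0.04 front inner top/side 0.3846 [ 0.3859 -0.3559]  back base 0.568 [ 0.5682 -0.3825] back lip 0.5801 0.584
0.06 front inner top/side 0.3824 [ 0.3842 -0.3745]  back base 0.5629 [ 0.5621 -0.4004] back lip 0.5748 0.5776
0.08 front inner top/side 0.3802 [ 0.3824 -0.3931]  back base 0.5578 [ 0.556  -0.4184] back lip 0.5695 0.5711
[ 0.46604003 -0.33668935  0.016     ] bore side
steel [ 0.4515243  -0.21152876  0.016     ] black [ 0.48388058 -0.08537564  0.016     ]
```

```bash
cat >> h.py <<'E'
from scipy.spatial.transform import Rotation as Ro
def plan(target,yawx=(0,-1,0)):
    o=observe();R=Ro.from_rotvec(o["ee_rot"]);d=R.as_matrix().T@(np.array(target)-o["position"])
    x=np.array(yawx,float);z=np.array([0,0,-1.]);Rt=Ro.from_matrix(np.stack([x,np.cross(z,x),z],1))
    r=(R.inv()*Rt).as_rotvec()
    print("t",o["clock"],"pos",o["position"].round(4),"F",o["force"].round(1),"w",round(o["width"],3),"shift frac",(d/.15).round(3),"turn frac",(r/.5).round(3))
E
python3 -c "
from h import *
plan([.4645,-.333,.15])"
```

```text
t 0.1 pos [ 0.2022 -0.5909  0.226 ] F [ 0.1  0.6 -0.1] w 1.002 shift frac [-1.06  -2.211  0.508] turn frac [0.001 0.003 0.659]
```

play_rows --pt "-0.11 -0.22 0 0 0 0 -1" --pt "-0.11 -0.22 0 0 0 0 -1" --pt "-0.11 -0.22 0 0 0 0 -1" --pt "-0.11 -0.22 0 0 0 0 -1" --pt "-0.11 -0.22 0 0 0 0 -1" --force 20

```text
clock: 0.6
position: [0.3289, -0.4594, 0.2231]
ee_rot: [2.543, -1.842, -0.01]
force: [0.7, -0.2, -0.9]
width: 0.993
```

play_rows --pt "-0.11 -0.22 0 0 0 0 -1" --pt "-0.11 -0.22 0 0 0 0 -1" --pt "-0.11 -0.22 0 0 0 0 -1" --pt "-0.11 -0.22 0 0 0 0 -1" --pt "0 0 0 0 0 0.2 -1"

```text
clock: 1.1
position: [0.4407, -0.3447, 0.2213]
ee_rot: [-2.455, 1.958, 0.014]
force: [0.1, -0.7, -0.1]
width: 1.0
```

```bash
python3 -c "
from h import *
plan([.4645,-.333,.12])"
```

```text
t 1.1 pos [ 0.4407 -0.3447  0.2213] F [ 0.1 -0.7 -0.1] w 1.0 shift frac [-0.035 -0.175  0.675] turn frac [0.011 0.014 0.449]
```

play_rows --pt "0 0 0.1 0 0 0.25 -1" --pt "0 0 0.1 0 0 0.2 -1" --pt "0 0 0.1 0 0 0 -1" --pt "0 0 0.1 0 0 0 -1" --pt "0 0 0 0 0 0 -1"

```text
clock: 1.6
position: [0.4415, -0.3413, 0.1583]
ee_rot: [2.212, -2.231, -0.017]
force: [-0.8, 0.2, 0.1]
width: 1.0
```

```bash
python3 -c "
from h import *
plan([.4645,-.333,.09])"
```

```text
t 1.6 pos [ 0.4415 -0.3413  0.1583] F [-0.8  0.2  0.1] w 1.0 shift frac [-0.053 -0.156  0.455] turn frac [ 0.016  0.016 -0.017]
```

play_rows --pt "-0.05 -0.15 0.1 0.016 0.016 0 -1" --pt "0 0 0.15 0 0 0 -1" --pt "0 0 0.15 0 0 0 -1" --pt "0 0 0 0 0 0 -1"

```text
clock: 2.0
position: [0.4656, -0.3345, 0.0987]
ee_rot: [-2.211, 2.231, -0.004]
force: [-0.1, -0.6, 1.0]
width: 0.999
```

```bash
python3 -c "
from h import *
plan([.4645,-.333,.03])
s=get_image('side');cv2.imwrite('pics/s1.png',cv2.resize(s[200:360,200:400],None,fx=3.5,fy=3.5,interpolation=cv2.INTER_CUBIC))
t=get_image('top');cv2.imwrite('pics/t1.png',cv2.resize(t[150:290,270:450],None,fx=4,fy=4,interpolation=cv2.INTER_CUBIC))
"
```

```text
t 2.0 pos [ 0.4656 -0.3345  0.0987] F [-0.1 -0.6  1. ] w 0.999 shift frac [-0.011  0.008  0.458] turn frac [-0.004 -0.003 -0.018]
```

View pics/s1.png

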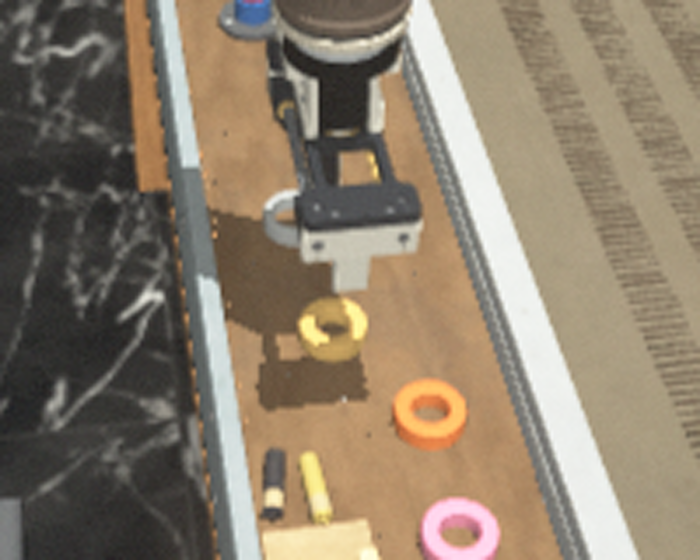

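View pics/t1.png

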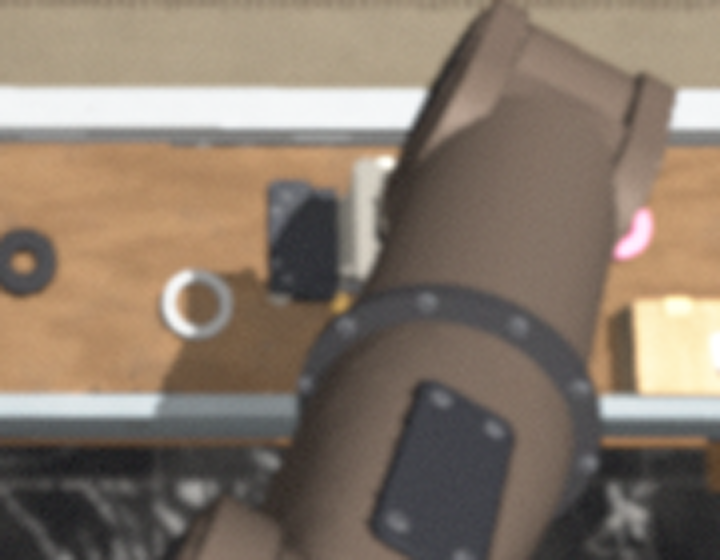

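```bash
python3 -c "
from h import *
for dy in(.046,.065):
  print(dy,[(((proj('side',[.4656+dx,-.3345-dy,.0987])-[200,200])*3.5).round(1)) for dx in(-.0095,0,.0095)])
s=get_image('side')
print((proj('side',[.4645,-.333,.016])-[200,200])*3.5)
cv2.imwrite('pics/s1c.png',cv2.resize(s[250:310,270:340],None,fx=9,fy=9,interpolation=cv2.INTER_CUBIC))
"
```

```text
0.046 [array([332. , 287.8]), array([345.9, 286.3]), array([359.8, 284.8])]
0.065 [array([336.8, 308.2]), array([350.9, 306.7]), array([364.9, 305.2])]
[330.26455986 320.61927969]
```

View pics/s1c.png

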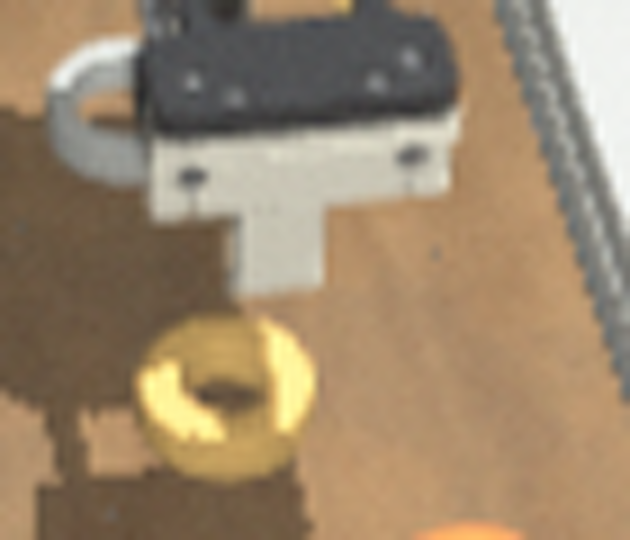

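play_rows --pt "-0.01 0.016 0.15 0 0 0 -1" --pt "0 0 0.15 0 0 0 -1" --pt "0 0 0.12 0 0 0 -1" --pt "0 0 0 0 0 0 -1"

```text
clock: 2.55
position: [0.469, -0.3385, 0.0444]
ee_rot: [-2.206, 2.231, -0.03]
force: [-0.7, -0.2, 0.2]
width: 1.003
```

```bash
python3 -c "
from h import *
plan([.463,-.333,.004])"
```

```text
t 2.55 pos [ 0.469  -0.3385  0.0444] F [-0.7 -0.2  0.2] w 1.003 shift frac [-0.039  0.045  0.269] turn frac [-0.032 -0.022 -0.023]
```

play_rows --pt "-0.04 0.045 0.05 -0.032 -0.022 -0.02 -1" --pt "0 0 0.08 0 0 0 -1" --pt "0 0 0 0 0 0 -1"

```text
clock: 2.85
position: [0.4637, -0.3336, 0.0272]
ee_rot: [-2.219, 2.222, -0.005]
force: [-0.6, 1.1, -0.3]
width: 0.997
```

```bash
python3 -c "
from h import *
plan([.463,-.333,.004])"
```

```text
t 2.85 pos [ 0.4637 -0.3336  0.0272] F [-0.6  1.1 -0.3] w 0.997 shift frac [-0.004  0.005  0.155] turn frac [-0.006 -0.003 -0.002]
```

play_rows --pt "-0.005 0.01 0.08 -0.005 0 0 -1" --pt "0 0.005 0.07 0 0 0 -1" --pt "0 0 0 0 0 0 -1"

```text
clock: 3.15
position: [0.462, -0.3332, 0.0037]
ee_rot: [2.22, -2.222, 0.005]
force: [-0.0, 0.3, 0.2]
width: 0.998
```

```bash
python3 -c "
from h import *
plan([.463,-.333,.004])"
```

```text
t 3.15 pos [ 0.462  -0.3332  0.0037] F [-0.   0.3  0.2] w 0.998 shift frac [-0.001 -0.007 -0.002] turn frac [-0.003 -0.005 -0.002]
```

play_rows --pt "0 -0.005 0 0 0 0 1" --pt "0 0 0 0 0 0 1" --pt "0 0 0 0 0 0 1" --pt "0 0 0 0 0 0 1" --pt "0 0 0 0 0 0 1" --force 20

```text
clock: 3.65
position: [0.4631, -0.3334, 0.0039]
ee_rot: [2.22, -2.223, 0.005]
force: [0.3, 0.5, 0.4]
width: 0.615
```

play_rows --pt "0 0 0 0 0 0 1" --pt "0 0 0 0 0 0 1" --pt "0 0 0 0 0 0 1" --pt "0 0 0 0 0 0 1" --pt "0 0 0 0 0 0 1"

```text
clock: 4.15
position: [0.4631, -0.3334, 0.0041]
ee_rot: [2.22, -2.223, 0.005]
force: [0.2, -0.5, -0.5]
width: 0.537
```

```bash
python3 -c "
from h import *
plan([.463,-.333,.004])"
```

```text
t 4.15 pos [ 0.4631 -0.3334  0.0041] F [ 0.2 -0.5 -0.5] w 0.537 shift frac [-0.002  0.001  0.001] turn frac [-0.004 -0.005 -0.002]
```

play_rows --pt "0 0 -0.1 0 0 0 1" --pt "0 0 -0.2 0 0 0 1" --pt "0 0 -0.25 0 0 0 1" --pt "0 0 -0.25 0 0 0 1" --pt "0 0 -0.2 0 0 0 1"

```text
clock: 4.65
position: [0.4595, -0.3309, 0.1539]
ee_rot: [2.218, -2.22, -0.012]
force: [0.3, -0.2, -1.1]
width: 0.539
```

```bash
python3 -c "
from h import *
plan([.455,.0633,.13])"
```

```text
t 4.65 pos [ 0.4595 -0.3309  0.1539] F [ 0.3 -0.2 -1.1] w 0.539 shift frac [-2.627  0.031  0.168] turn frac [ 0.015  0.007 -0.002]
```

play_rows --pt "-0.15 0 0 0 0 0 1" --pt "-0.25 0 0 0 0 0 1" --pt "-0.25 0 0 0 0 0 1" --pt "-0.25 0 0 0 0 0 1" --pt "-0.25 0 0 0 0 0 1"

```text
clock: 5.15
position: [0.4621, -0.1616, 0.1597]
ee_rot: [2.206, -2.234, 0.009]
force: [0.4, -0.2, -0.5]
width: 0.542
```

play_rows --pt "-0.25 0 0 0 0 0 1" --pt "-0.25 0 0 0 0 0 1" --pt "-0.25 0 0 0 0 0 1" --pt "-0.2 0 0 0 0 0 1" --pt "0 0 0 0 0 0 1"

```text
clock: 5.65
position: [0.4627, -0.0078, 0.1598]
ee_rot: [-2.215, 2.227, -0.009]
force: [-0.4, 0.5, -0.9]
width: 0.539
```

```bash
python3 -c "
from h import *
plan([.455,.0633,.13])"
```

```text
t 5.65 pos [ 0.4627 -0.0078  0.1598] F [-0.4  0.5 -0.9] w 0.539 shift frac [-0.474  0.055  0.196] turn frac [-0.01  -0.007 -0.011]
```

play_rows --pt "-0.2 0.02 0 -0.01 0 0 1" --pt "-0.2 0.02 0 0 -0.007 -0.01 1" --pt "-0.07 0.015 0.1 0 0 0 1" --pt "0 0 0.1 0 0 0 1" --pt "0 0 0 0 0 0 1"

```text
clock: 6.15
position: [0.455, 0.064, 0.1294]
ee_rot: [-2.221, 2.221, -0.003]
force: [-0.8, 0.1, -1.7]
width: 0.535
```

```bash
python3 -c "
from h import *
plan([.455,.0633,.13])"
```

```text
t 6.15 pos [0.455  0.064  0.1294] F [-0.8  0.1 -1.7] w 0.535 shift frac [ 0.004  0.    -0.004] turn frac [-0.004 -0.001 -0.   ]
```

```bash
python3 -c "
from h import *
s=get_image('side');cv2.imwrite('pics/s2f.png',s);cv2.imwrite('pics/s2.png',cv2.resize(s[150:220,235:305],None,fx=8,fy=8,interpolation=cv2.INTER_CUBIC))
t=get_image('top');cv2.imwrite('pics/t2f.png',t);cv2.imwrite('pics/t2.png',cv2.resize(t[185:260,180:270],None,fx=7,fy=7,interpolation=cv2.INTER_CUBIC))
"
```

```text
(no output)
```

View pics/s2.png

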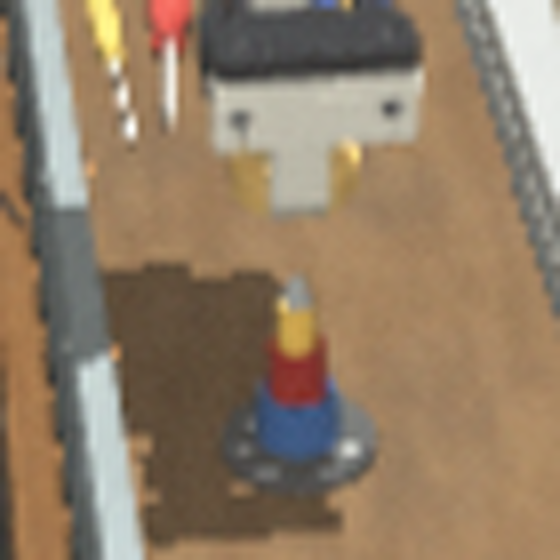

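View pics/t2.png

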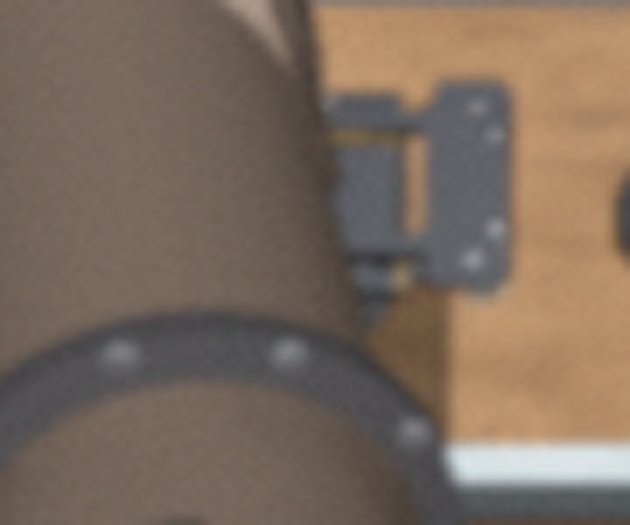

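The side crop shows the ring held at (296,165)/8 above the mandrel, with the tip at (296,280). I'll compare their x positions on the plane y=0.063.

```bash
python3 -c "
from h import *
def ony(u,v,y):
    c,d=ray('side',235+u/8,150+v/8);return (c+d*(y-c[1])/d[1]).round(4)
o=observe()['position']
print('ring',ony(232,165,.0635),ony(361,165,.0635),ony(296.5,165,.0635))
print('finger tip',ony(300,205,.0635-.028), 'tcp',o)
for n,p in dict(tip=(296,277),yel=(296,325),red=(298,370),blue=(299,425),flange=(299,440)).items(): print(n,ony(*p,.0635))
print('y by z: tip',onz('side',(235+296/8,150+277/8),.084),'flange',onz('side',(235+299/8,150+440/8),.008))
s=cv2.imread('pics/s2f.png').astype(int)
for v in (169,170,171,172,173,174): print(v,[(u,*s[v,u]) for u in list(range(262,268))+list(range(278,283))])
"
```

```text
ring [0.4346 0.0635 0.1374] [0.4845 0.0635 0.1331] [0.4595 0.0635 0.1353]
finger tip [0.4572 0.0355 0.1348] tcp [0.45600598 0.06387367 0.13080977]
tip [0.4587 0.0635 0.084 ]
yel [0.4585 0.0635 0.0614]
red [0.459  0.0635 0.0396]
blue [0.4592 0.0635 0.0126]
flange [0.4591 0.0635 0.0051]
y by z: tip [0.45871454 0.063534   0.084     ] flange [0.45860247 0.05953873 0.008     ]
169 [(262, np.int64(115), np.int64(141), np.int64(158)), (263, np.int64(109), np.int64(139), np.int64(160)), (264, np.int64(109), np.int64(150), np.int64(174)), (265, np.int64(96), np.int64(142), np.int64(167)), (266, np.int64(97), np.int64(139), np.int64(162)), (267, np.int64(92), np.int64(135), np.int64(154)), (278, np.int64(100), np.int64(167), np.int64(204)), (279, np.int64(131), np.int64(219), np.int64(245)), (280, np.int64(97), np.int64(126), np.int64(156)), (281, np.int64(97), np.int64(129), np.int64(157)), (282, np.int64(101), np.int64(136), np.int64(164))]
170 [(262, np.int64(91), np.int64(124), np.int64(155)), (263, np.int64(83), np.int64(119), np.int64(148)), (264, np.int64(78), np.int64(132), np.int64(16
[... 1980 characters left out ...]
 np.int64(133), np.int64(160)), (281, np.int64(96), np.int64(129), np.int64(159)), (282, np.int64(100), np.int64(133), np.int64(161))]
174 [(262, np.int64(93), np.int64(124), np.int64(158)), (263, np.int64(89), np.int64(126), np.int64(156)), (264, np.int64(84), np.int64(130), np.int64(158)), (265, np.int64(81), np.int64(135), np.int64(165)), (266, np.int64(84), np.int64(141), np.int64(173)), (267, np.int64(90), np.int64(145), np.int64(178)), (278, np.int64(85), np.int64(127), np.int64(156)), (279, np.int64(94), np.int64(129), np.int64(157)), (280, np.int64(99), np.int64(131), np.int64(158)), (281, np.int64(97), np.int64(129), np.int64(158)), (282, np.int64(98), np.int64(129), np.int64(157))]
```

play_rows --pt "0 0 0.08 0 0 0 1" --pt "0 0 0.1 0 0 0 1" --pt "0 0 0.1 0 0 0 1" --pt "0 0 0.05 0 0 0 1" --pt "0 0 0 0 0 0 1"

```text
clock: 6.75
position: [0.4587, 0.0612, 0.0805]
ee_rot: [-2.21, 2.224, -0.01]
force: [-0.9, 0.3, 0.6]
width: 0.539
```

```bash
python3 -c "
from h import *
plan([.455,.0635,.06])
s=get_image('side');cv2.imwrite('pics/s3f.png',s);cv2.imwrite('pics/s3.png',cv2.resize(s[150:220,235:305],None,fx=8,fy=8,interpolation=cv2.INTER_CUBIC))
"
```

```text
t 6.75 pos [0.4587 0.0612 0.0805] F [-0.9  0.3  0.6] w 0.539 shift frac [-0.015  0.026  0.137] turn frac [-0.017 -0.    -0.012]
```

View pics/s3.png

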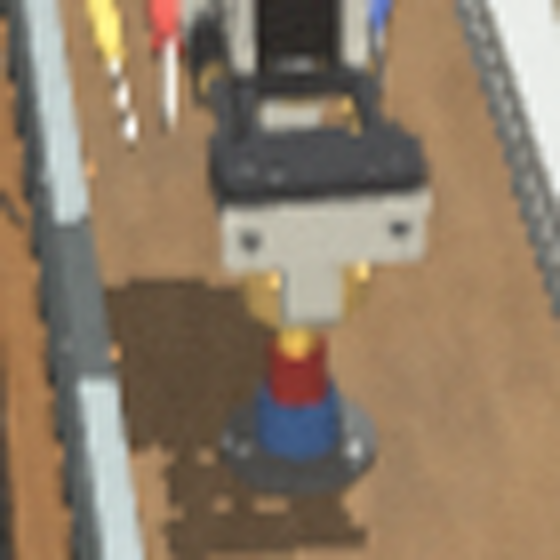

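play_rows --pt "-0.015 0.025 0 -0.017 0 -0.01 1" --pt "0 0 0.04 0 0 0 1" --pt "0 0 0 0 0 0 1"

```text
clock: 7.1
position: [0.4559, 0.0637, 0.0758]
ee_rot: [-2.219, 2.222, -0.002]
force: [-0.1, 0.4, -1.2]
width: 0.54
```

```bash
python3 -c "
from h import *
plan([.455,.0635,.06])"
```

```text
t 7.1 pos [0.4559 0.0637 0.0758] F [-0.1  0.4 -1.2] w 0.54 shift frac [0.002 0.006 0.106] turn frac [-0.004  0.001 -0.002]
```

play_rows --pt "0 0.008 0.05 -0.004 0 0 1" --pt "0 0.006 0.05 -0.003 0 0 1" --pt "0 0 0 0 0 0 1"

```text
clock: 7.4
position: [0.454, 0.0639, 0.06]
ee_rot: [2.22, -2.223, -0.001]
force: [0.2, 0.9, -0.8]
width: 0.54
```

```bash
python3 -c "
from h import *
plan([.455,.0635,.045])
s=get_image('side');cv2.imwrite('pics/s4f.png',s);cv2.imwrite('pics/s4.png',cv2.resize(s[150:220,235:305],None,fx=8,fy=8,interpolation=cv2.INTER_CUBIC))
"
```

```text
t 7.4 pos [0.454  0.0639 0.06  ] F [ 0.2  0.9 -0.8] w 0.54 shift frac [ 0.003 -0.007  0.1  ] turn frac [ 0.001  0.001 -0.002]
```

View pics/s4.png

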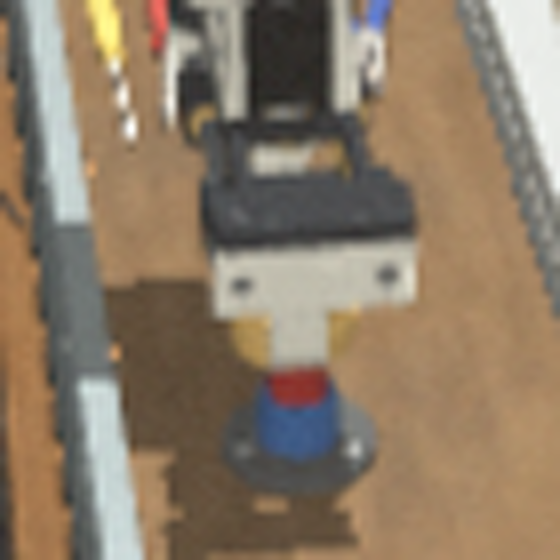

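play_rows --pt "0.002 -0.006 0.03 0 0 0 1" --pt "0 0.003 0.04 0 0 0 1" --pt "0 0 0 0 0 0 1"

```text
clock: 7.75
position: [0.4549, 0.0636, 0.049]
ee_rot: [-2.22, 2.222, 0.001]
force: [0.1, -0.7, -0.4]
width: 0.536
```

```bash
python3 -c "
from h import *
plan([.455,.0635,.036])"
```

```text
t 7.75 pos [0.4549 0.0636 0.049 ] F [ 0.1 -0.7 -0.4] w 0.536 shift frac [ 0.001 -0.001  0.087] turn frac [-0.     0.001 -0.002]
```

play_rows --pt "0 0 0.03 0 0 0 1" --pt "0 0.002 0.03 0 0 0 1" --pt "0 0 0 0 0 0 1"

```text
clock: 8.05
position: [0.4545, 0.0637, 0.0391]
ee_rot: [-2.22, 2.222, 0.001]
force: [-0.1, -0.4, -0.1]
width: 0.537
```

```bash
python3 -c "
from h import *
plan([.455,.0635,.036])"
```

```text
t 8.05 pos [0.4545 0.0637 0.0391] F [-0.1 -0.4 -0.1] w 0.537 shift frac [ 0.001 -0.003  0.021] turn frac [ 0.     0.001 -0.002]
```

play_rows --pt "0 0 0.02 0 0 0 1" --pt "0 0 0.01 0 0 0 1" --pt "0 0 0 0 0 0 1"

```text
clock: 8.35
position: [0.4546, 0.0637, 0.0342]
ee_rot: [-2.22, 2.222, 0.001]
force: [0.4, -0.3, -1.3]
width: 0.535
```

```bash
python3 -c "
from h import *
plan([.455,.0635,.034])
s=get_image('side');cv2.imwrite('pics/s5.png',cv2.resize(s[150:220,235:305],None,fx=8,fy=8,interpolation=cv2.INTER_CUBIC))
"
```

```text
t 8.35 pos [0.4546 0.0637 0.0342] F [ 0.4 -0.3 -1.3] w 0.535 shift frac [ 0.001 -0.003  0.001] turn frac [-0.     0.001 -0.002]
```

View pics/s5.png

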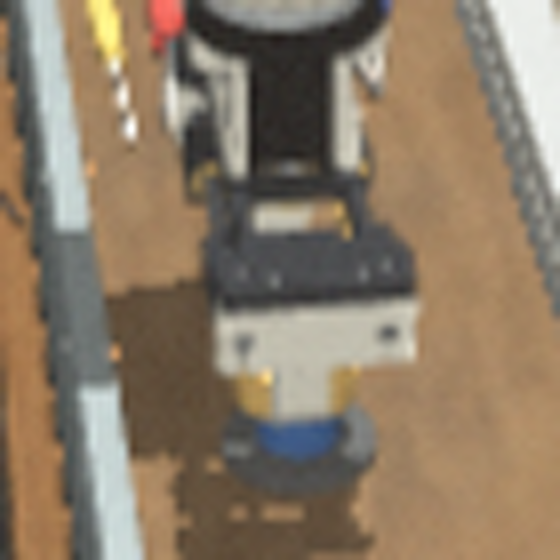

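The ring is at the ledge and hides the red section, with no reaction force. I'll open slowly, hold still, then lift straight up.

play_rows --pt "0 0 0 0 0 0 -0.1" --pt "0 0 0 0 0 0 -0.2" --pt "0 0 0 0 0 0 -0.4" --pt "0 0 0 0 0 0 -0.6" --pt "0 0 0 0 0 0 -0.6"

```text
clock: 8.9
position: [0.4552, 0.0639, 0.0349]
ee_rot: [-2.219, 2.221, -0.001]
force: [0.2, 0.4, 0.1]
width: 0.783
```

play_rows --pt "0 0 0 0 0 0 -0.6" --pt "0 0 -0.05 0 0 0 -0.6" --pt "0 0 -0.08 0 0 0 -0.6" --pt "0 0 -0.08 0 0 0 -0.6" --pt "0 0 0 0 0 0 -0.6"

```text
clock: 9.4
position: [0.455, 0.0638, 0.0684]
ee_rot: [-2.22, 2.222, 0.0]
force: [0.7, -0.3, -0.0]
width: 0.797
```

```bash
python3 -c "
from h import *
plan([.455,.0635,.16])
s=get_image('side');cv2.imwrite('pics/s6.png',cv2.resize(s[150:220,235:305],None,fx=8,fy=8,interpolation=cv2.INTER_CUBIC))
"
```

```text
t 9.4 pos [0.455  0.0638 0.0684] F [ 0.7 -0.3 -0. ] w 0.797 shift frac [ 0.002 -0.001 -0.611] turn frac [-0.002  0.002 -0.002]
```

View pics/s6.png

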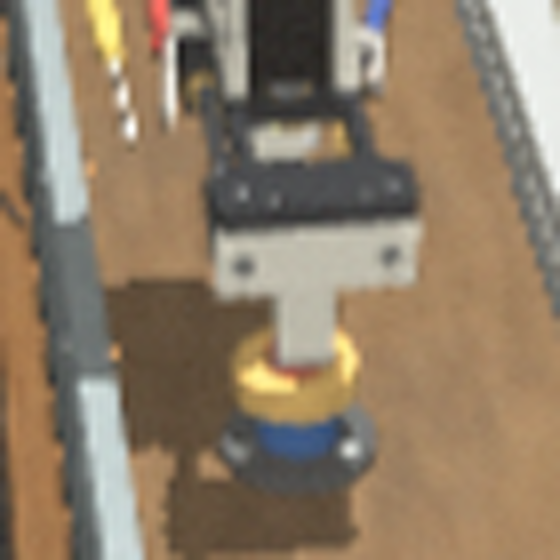

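The ring stayed on the red section. I'll lift clear and move aside for the final check.

play_rows --pt "0 0 -0.15 0 0 0 -0.6" --pt "0 0 -0.2 0 0 0 -0.6" --pt "0 0 -0.25 0 0 0 -0.6" --pt "0 0 -0.2 0 0 0 -0.6" --pt "0 0 -0.2 0 0 0 -0.6"

```text
clock: 9.95
position: [0.4507, 0.0627, 0.2173]
ee_rot: [2.214, -2.216, -0.011]
force: [0.3, 0.4, 0.4]
width: 0.799
```

play_rows --pt "0.2 0 0 0 0 0 -0.6" --pt "0.25 0 0 0 0 0 -0.6" --pt "0.25 0 0 0 0 0 -0.6" --pt "0.25 0 0 0 0 0 -0.6" --pt "0.25 0 0 0 0 0 -0.6"

```text
clock: 10.45
position: [0.454, -0.1166, 0.2207]
ee_rot: [2.234, -2.208, -0.005]
force: [0.6, 0.5, 0.8]
width: 0.802
```

play_rows --pt "0.25 0 0 0 0 0 -0.6" --pt "0.25 0 0 0 0 0 -0.6" --pt "0.2 0 0 0 0 0 -0.6" --pt "0 0 0 0 0 0 -0.6" --pt "0 0 0 0 0 0 -0.6"

```text
clock: 10.95
position: [0.4522, -0.2319, 0.2177]
ee_rot: [2.221, -2.215, -0.007]
force: [0.3, 1.1, 0.7]
width: 0.797
```

```bash
python3 -c "
from h import *
plan([.455,.0635,.16])
s=get_image('side');t=get_image('top')
a=cv2.resize(s[140:240,230:320],(540,600),interpolation=cv2.INTER_CUBIC)
cv2.imwrite('pics/s7.png',a);cv2.imwrite('pics/t7.png',cv2.resize(t[160:280,100:360],None,fx=3,fy=3,interpolation=cv2.INTER_CUBIC))
"
```

```text
t 10.95 pos [ 0.4522 -0.2319  0.2177] F [0.3 1.1 0.7] w 0.797 shift frac [-1.969 -0.027  0.384] turn frac [ 0.013 -0.     0.006]
```

View pics/s7.png

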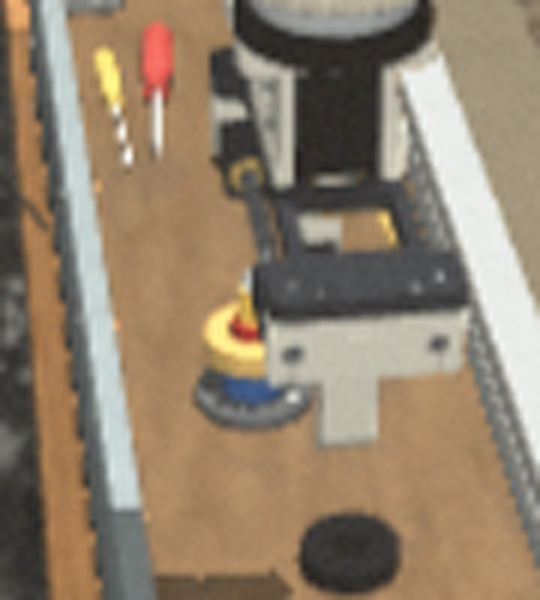

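View pics/t7.png

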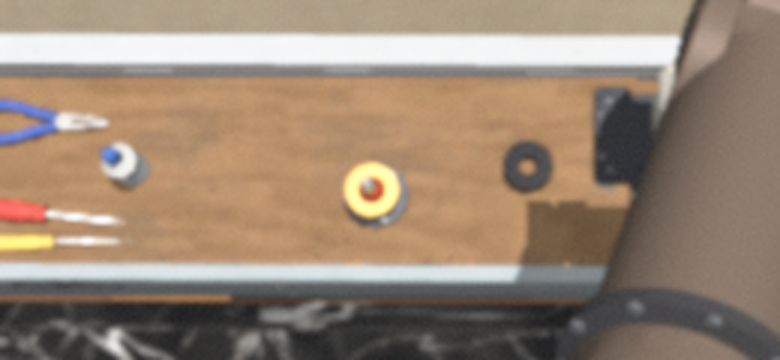

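```bash
python3 -c "
from h import *
s=get_image('side');cv2.imwrite('pics/s8.png',s)
print(sign_off())"
```

```text
the job is handed in; nothing more can be done
None
```

View pics/s8.png

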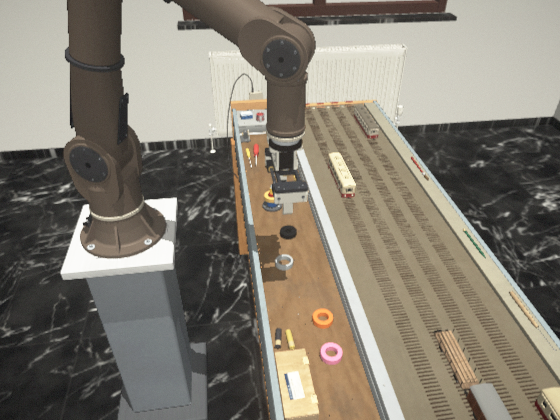

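I gripped the brass ring at a 49–50 mm opening, lowered it over the mandrel to the ledge under the red section, let go, lifted clear and handed in at about 11 s.

- **Ring on the mandrel:** after release, the side and top pictures show it sitting level and centred round the red section. In the last picture the gripper partly hides it.
- **Other things:** the last pictures show the black and steel rings where they first lay, at about (288,232) and (284,262) in the side view. The glue bottle was standing in the top view, about where it first stood.
- **Forces:** readings stayed within about 2 N throughout, so I felt no clear contact at the ledge. I judged the seating from the tool height and the pictures.
- **Camera disagreement:** the two cameras differed by 3–4 mm in x. I settled it by comparing the held ring with the mandrel in the same side picture.

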